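# Close a pump on its stand, cam-lock it and check the shaft's end float

### The arm

A 6-joint arm with a two-finger parallel gripper is mounted at the origin on a cart in front of the work surface, level with it; the furniture and walls round the work are solid. World frame = base frame: x ahead of the robot, y to its left, z up, the work surface at z = 0. Lengths are in m, angles in rad, forces in N, time in s.
With the tool pointing down it reaches from about 0.25 to 0.775 m from the base axis. Payload 4 kg.
Tool frame: the origin (TCP) lies on the centre line of the jaws, within the pads' length; the fingertips stand 19 mm ahead of it and the grasp point (between the pads) is the TCP; z points along the fingers, x is the direction in which the jaws open and shut, and the axes are right-handed (so a half turn about z gives the same grasp; the last joint's range is limited). The gripper opens to 94 mm and grips with 3 to 60 N. Pads are 16 mm wide; open, the fingers measure 119 mm over their backs; the gripper's body (75 mm by 177 mm) begins 78 mm behind the grasp point.
Start: joints at [1.131, 0.087, 1.371, -0, 1.684, -0.103], TCP at [0.182, 0.519, 0.225] pointing down, gripper open.
Joint ranges: [-3.1, 3.1], [-0.76, 2.03], [0.27, 2.55], [-1.08, 4.22], [0.17, 2.65], [-2.57, 2.57]. Speed limits (rad/s): [2.79, 2.79, 3.14, 3.14, 3.14, 3.14].

### API

Orientations are given as a unit quaternion [w, x, y, z].
In Python, from cell import manip, viewer, ticket gives the robot as it stands.
- The arm moves only by the shell command python3 -m pendant 'ROWS' [FORCE]. ROWS is JSON, one flat list of numbers, 7 for each row, row after row: the opening, from -1 (shut) to 1 (fully open), then the shift along the world's x, y, z in m, then the turn, a rotation vector about the world's x, y, z in rad. A call has 1 to 8 rows; each row is the pose to reach, as a shift and turn from the pose commanded when the call began; what a row does not reach only later rows make up. A row lasts 1/12 s, in which the tool goes at most 41.7 mm and 7.16 degrees, less where a joint would pass 70% of its speed; a pose out of reach is approached as far as the arm can. A call with a gripper value outside its range is refused whole. The fingers move at their own pace and stop on an object; FORCE is the grip in N (left out, the last holds). Time passes only in rows, so rows that repeat a pose let the fingers close. It gives the time, the measured TCP pose, the force and the opening at its end, in the units of the state.
- manip.get_obs(): the state, without advancing time (a new reading comes with each control period).
- viewer.get_image(name): name is "side" or "top" or "wrist"; returns (picture, depth): 384x512x3 uint8, red, green, blue; 384x512 float32, m along the optical axis (not along the pixel's ray), 0 where there is no reading.
- viewer.camera_info(name): a dict with "K" (3x3 intrinsics, pixels), "R" (3x3) and "t" (3): a world point X has camera coordinates R X + t. Camera axes: x right, y down, z forward; pixel columns grow to the right and rows downward; lengths in m; the calibration is good to about 2 mm. A picture is of the moment at which its call begins: read the wrist's pose just before it. camera_info takes no time and is no camera call; for the wrist camera it gives the pose at the moment of the call.
- ticket.job_done(): hands the job in, once; it reports no verdict.
Trained networks look in the newest picture that a camera, given by its name, has taken for a name from the list of things; names that differ only in an ending like _2 or _b are one class to them, and where a whole thing is asked for, a point or a joint stands for the part that bears it (a point fixed in the world has none). Each returns a list of dicts, best first, with "p" (0 to 1); they miss things now and then, are a little off and sometimes report something else, mostly with a low value. They report only what shows in the picture. A call takes as long as a camera call.
- viewer.search_frame(camera, target): "point" ([x, y, z] in m, in world coordinates, good to about 4 mm: the middle of the surface that is visible of it).
- viewer.outline_of(camera, target): "pixels" (384x512 bool, what is visible of it).
- viewer.place_of(camera, target): "point" ([x, y, z] in m, in world coordinates, good to about 4 mm: a listed point, or the origin of a listed thing).
The state is a dict: "clock": time; "joints": joint angles; "qvel": joint speeds; "tau": joint torques, N m; "ee_pos": TCP position; "tcp_rot": TCP orientation; "force": force on the tool from outside, world axes, zero at the start; "ft_torque": the same for the moment, N m; "grip_width": finger opening in m.
Only numpy, scipy, OpenCV 4.12 (cv2) and the standard library are available. Lean on these libraries where they do the work, as an engineer would, in place of code of your own. Each camera call takes 0.05 s, during which the arm holds its last target.

### The job

Close up the small pump on its stand: slide the bearing frame along its guide bars up against the gasket of the pump casing, then swing the cam lever a quarter turn, to its stop, so that its hook draws the two flanges tight together. With the pump locked, feel the shaft's end float: pull the coupling hub out to its stop, then push it fully back in, and leave it there. Leave the other things on the bench where they are.

Things in the scene. Friction and masses are not known exactly. Their poses are not given: they have to be found in the camera images.
- pump_stand: Fixed stand: dark base plate 150 x 320 x 12 mm carrying a grey cast pump casing (112 mm wide, up to 129 mm high). Origin on the bench top under the casing's joint face, in the vertical plane of the pump axis, which is 70 mm up along the stand's y. The casing fills y = 0 to +122 mm, the sliding bearing frame is on the -y side; z is up, -x is the near side, to which the open lever points.
- bearing_frame (a joint): Gap in m between the bearing frame's flange and the casing's: the frame slides along the stand's y; 0 = tight (hard stop), 0.065 = fully open. 2.5 N of friction, stays where left. A springy gasket on the casing meets it at 0.004 (5 N there, 15 N fully squeezed) and pushes it back to there if let go unlocked. The lever's hook catches the stud only at a gap below 0.007.
- frame_handle (a point): Middle of the steel carrying handle on top of the bearing frame: a round bar 12 mm thick along the stand's y, straight for 34 mm, 127 mm above the bench, 26 mm above the frame's body. The frame is pushed and pulled by it.
- stud (a point): Middle of the upright steel stud (12 mm thick, head 19 mm) on top of the bearing frame's flange, 139 mm above the bench. The cam's hook sweeps round its far side and draws it toward the cam pivot; 37 mm from the pivot when tight.
- cam_lever (a joint): Angle of the cam lever in rad about a vertical axis, growing clockwise seen from above: 0 = open, arm pointing to the stand's -x (near side); pi/2 = locked, arm pointing to the stand's +y, over the casing, against its stop. It needs up to about 0.4 N m and stays where it is left. The hook reaches the stud at about 0.3 rad, draws until 1.2 rad, then holds.
- cam_pivot (a point): Point on the lever's vertical turning axis, on the casing, 139 mm above the bench, at x = 0, y = +25 mm of the stand.
- lever_grip (a point): Centre of the lever's upright black grip, a freely revolving sleeve 24 mm thick and 42 mm tall, 177 mm above the bench and 90 mm from the turning axis. The lever arm below it is 18 mm wide, its top 155 mm above the bench.
- pump_shaft (a joint): Axial position of the shaft in the bearing frame, in m: 0 = pushed fully in (toward the casing, the stand's +y), 0.010 = pulled fully out (-y). Hard stops at both ends, about 2 N of friction between, stays where it is left.
- coupling_hub (a point): Point on the shaft's axis 18 mm from the outer end of the dark steel coupling hub, a cylinder 42 mm thick and 31 mm long (plus small jaws) at the free end of the shaft, axis along the stand's y, 70 mm above the bench.
- chisel: Bystander: chisel with a wooden handle, 252 mm long, lying before the stand.
- screwdriver: Bystander: screwdriver with a red handle, 221 mm long, lying behind the stand.
- wood_block: Bystander: beech block, 62 x 130 x 42 mm, behind the stand.
- file: Bystander: flat file with a wooden handle, 368 mm long, on the right.
- hex_bolt: Bystander: hex bolt, 69 mm long, lying before the casing.
- angle_bracket: Bystander: offcut of aluminium angle, 40 x 60 x 50 mm, on the left.

How it is judged:
By the outcome, as a careful person would: the job done as asked, in the order asked, and still so for the second after the job is handed in, with the robot touching nothing.
It also fails if it takes over 59 s, if anything falls off the work surface, if the arm or the gripper's body presses on something with over 40 N, if the wrist force passes 120 N, or if a joint passes its speed limit or range.

## Working session

There is one attempt and no reset: what is moved stays moved. The work goes in short steps, Python scripts to look and compute and a shell command to move; the robot and the scene stay as the last step left them, time stands still between calls to the robot, and variables do not carry over. Pictures are saved under pics/ and viewed, and the job is handed in when it is done.

```bash
ls; mkdir -p pics; python3 - <<'E'
from cell import manip, viewer, ticket
import cv2
o=manip.get_obs(); print(o)
for n in ("top","side"):
    im,d=viewer.get_image(n); cv2.imwrite(f"pics/{n}0.png",im[:,:,::-1])
    for t in ("pump_stand","frame_handle","stud","cam_pivot","lever_grip","coupling_hub"):
        r=viewer.place_of(n,t); print(n,t,[(x["p"],x["point"]) for x in r[:2]])
E
```

```text
pics
{'clock': 0.0, 'joints': array([ 1.13090388e+00,  8.79672678e-02,  1.37218721e+00, -3.45994066e-05,
        1.68361847e+00, -1.03121548e-01]), 'qvel': array([-5.84143659e-05,  5.76939777e-04,  9.53662010e-04, -2.61257306e-04,
        7.30977235e-04,  2.43616722e-04]), 'tau': array([ 1.28230934e-05, -3.40182388e+01, -3.02419496e+01,  7.15663726e-02,
        3.29946668e-02, -1.78744003e-04]), 'ee_pos': array([0.18155821, 0.5186476 , 0.22333145]), 'tcp_rot': array([ 5.50853136e-04,  8.15611172e-01,  5.78599368e-01, -9.40888637e-04]), 'force': array([0.43998867, 0.11434317, 0.06985326]), 'ft_torque': array([ 0.0080583 , -0.02146131,  0.0068859 ]), 'grip_width': 0.09404550221230598}
top pump_stand [(0.68, [0.593, 0.0373, 0.0]), (0.54, [0.5306, -0.4087, 0.0016])]
top frame_handle [(0.93, [0.5979, -0.0513, 0.1273])]
top stud [(0.76, [0.5959, -0.0075, 0.1406])]
top cam_pivot [(0.71, [0.5918, 0.0651, 0.1441])]
top lever_grip [(0.61, [0.5039, 0.0647, 0.1789])]
top coupling_hub [(0.53, [0.6017, -0.1554, 0.0725]), (0.38, [0.7521, 0.0784, 0.0011])]
side pump_stand [(0.75, [0.5964, 0.0394, 0.0019])]
side frame_handle [(0.65, [0.5974, -0.0527, 0.1314])]
side stud [(0.6, [0.6038, -0.1543, 0.0695]), (0.58, [0.5966, -0.0097, 0.1391])]
side cam_pivot [(0.56, [0.5916, 0.0612, 0.1399])]
side lever_grip [(0.6, [0.5037, 0.0636, 0.1805]), (0.38, [0.4024, 0.3676, 0.0002])]
side coupling_hub [(0.62, [0.6024, -0.1538, 0.0708])]
```

View pics/top0.png

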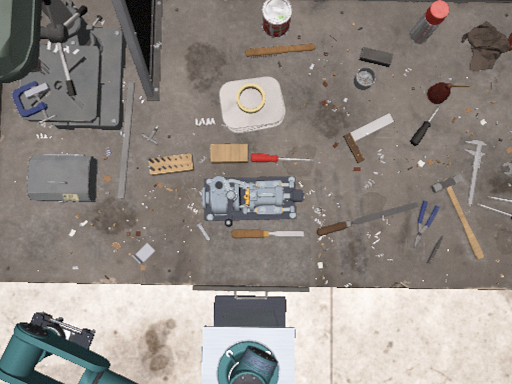

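View pics/side0.png

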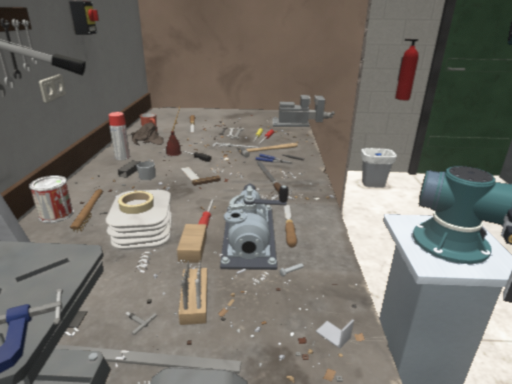

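```bash
python3 - <<'E'
import numpy as np
A=np.array
h=A([.59765,-.052]);s=A([.5963,-.0086]);p=A([.5917,.0632]);g=A([.5038,.0641]);c=A([.602,-.1546])
P=A([h,s,p,c]); m=P.mean(0); u=np.linalg.svd(P-m)[2][0]; u*=np.sign(u[1]); print("y axis",u,"angle from +y (ccw)",np.arctan2(-u[0],u[1]))
for a in range(3): print([np.linalg.norm(s-p), np.linalg.norm(g-p), np.linalg.norm(h-s), np.linalg.norm(h-c)][a])
print([float((q-p)@u) for q in P])
gg=g-p; print("open lever dir angle", np.arctan2(gg[1],gg[0]))
from cell import viewer
for n in("top","side"):
    i=viewer.camera_info(n); print(n,i["K"][0,0], -i["R"].T@i["t"], i["R"][2])
E
```

```text
y axis [-0.04610374  0.99893666] angle from +y (ccw) 0.04612009321546507
0.07194720286432267
0.08790460738778143
0.04342099146726154
[-0.11535182016900629, -0.07193572919941857, 0.0, -0.2180432724679261]
open lever dir angle 3.131354103516893
top 488.8462616282819 [ 0.4497719  -0.0090494   1.71527484] [ 0.08197867 -0.00130028 -0.99663324]
side 365.77716374958146 [0.5568575  0.92688135 0.61295891] [ 0.03240436 -0.89745876 -0.43990649]
```

The top view shows the stand along world y (x ≈ 0.6), with the lever pointing at the robot. The estimates agree: yaw is about 0.046 rad, the stud is 72 mm from the pivot (gap about 35 mm), and the lever radius is about 88 mm. I'll go above the handle for a wrist view.

```bash
python3 -m pendant '[1,0.01,-0.01,0.04,0,0,0, 1,0.03,-0.04,0.08,0,0,-0.1, 1,0.05,-0.07,0.1,0,0,-0.2, 1,0.075,-0.1,0.1,0,0,-0.3, 1,0.1,-0.13,0.1,0,0,-0.4, 1,0.125,-0.16,0.1,0,0,-0.5, 1,0.15,-0.19,0.1,0,0,-0.6, 1,0.175,-0.22,0.1,0,0,-0.7]'
python3 -m pendant '[1,0.02,-0.03,0,0,0,-0.08, 1,0.04,-0.06,0,0,0,-0.16, 1,0.06,-0.09,0,0,0,-0.24, 1,0.085,-0.12,0,0,0,-0.32, 1,0.11,-0.15,0,0,0,-0.4, 1,0.135,-0.18,0,0,0,-0.45, 1,0.16,-0.21,0,0,0,-0.488, 1,0.185,-0.235,0,0,0,-0.488]'
python3 -m pendant '[1,0.02,-0.03,0,0,0,0, 1,0.035,-0.06,0,0,0,0, 1,0.05,-0.08,0,0,0,0, 1,0.056,-0.1,0,0,0,0, 1,0.056,-0.115,0,0,0,0, 1,0.056,-0.115,0,0,0,0, 1,0.056,-0.115,0,0,0,0, 1,0.056,-0.115,0,0,0,0]'
python3 - <<'E'
from cell import manip, viewer, ticket
import cv2
o=manip.get_obs(); print(o["clock"],o["joints"],o["ee_pos"],o["tcp_rot"],o["force"])
im,d=viewer.get_image("wrist"); cv2.imwrite("pics/w1.png",im[:,:,::-1])
for t in ("pump_stand","frame_handle","stud","cam_pivot","lever_grip","coupling_hub"):
        r=viewer.place_of("wrist",t); print(t,[(x["p"],x["point"]) for x in r[:2]])
E
```

```text
clock: 1.37
ee_pos: [0.3577, 0.2973, 0.325]
tcp_rot: [-0.0, 0.965, 0.261, 0.001]
force: [-0.3, 0.9, -0.1]
grip_width: 0.094
clock: 2.03
ee_pos: [0.5427, 0.0618, 0.3247]
tcp_rot: [0.0, 1.0, 0.022, 0.0]
force: [0.5, 0.4, 0.2]
grip_width: 0.0939
clock: 2.7
ee_pos: [0.5974, -0.0498, 0.325]
tcp_rot: [-0.0, 1.0, 0.023, 0.0]
force: [0.6, 0.9, 0.3]
grip_width: 0.0941
2.7 [-1.78216344e-01  2.03577715e-01  1.04185416e+00  7.93719023e-04
  1.89558026e+00 -2.24963527e-01] [ 0.59736216 -0.04983693  0.32503952] [-3.10340936e-04  9.99723767e-01  2.34981744e-02  3.59683306e-04] [0.55519407 0.87118166 0.28757712]
pump_stand [(0.85, [0.5899, 0.0382, -0.0024])]
frame_handle [(0.59, [0.5981, -0.0497, 0.1234]), (0.37, [0.5024, 0.0682, 0.1772])]
stud [(0.82, [0.5955, -0.0082, 0.1397])]
cam_pivot [(0.8, [0.5936, 0.0632, 0.1372])]
lever_grip []
coupling_hub [(0.73, [0.6034, -0.1536, 0.0659])]
```

View pics/w1.png

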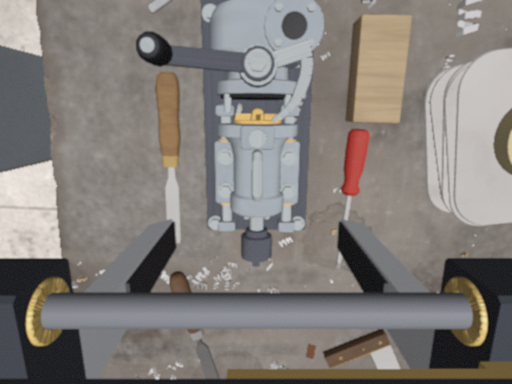

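```bash
cat > h.py <<'E'
from cell import manip, viewer, ticket
import numpy as np, cv2
def cloud(n):
    ci=viewer.camera_info(n); im,d=viewer.get_image(n)
    v,u=np.mgrid[:384,:512]; K=ci["K"]
    C=np.stack([(u-K[0,2])/K[0,0]*d,(v-K[1,2])/K[1,1]*d,d],-1)
    return im,d,(C-ci["t"])@ci["R"]
E
python3 - <<'E'
from h import *
im,d,W=cloud("wrist"); np.save("w1.npy",W)
ok=d>0
# height map, bins 4mm in stand x, y
O=np.array([.5935,.0383]); a=.046
uy=np.array([-np.sin(a),np.cos(a)]); ux=np.array([np.cos(a),np.sin(a)])
P=W[ok]; X=(P[:,:2]-O)@ux; Y=(P[:,:2]-O)@uy; Z=P[:,2]
xs=np.arange(-80,81,8); ys=np.arange(-230,60,8)
print("      "," ".join("%4d"%x for x in xs))
for y in ys[::-1]:
    r=[]
    for x in xs:
        m=(abs(X*1e3-x)<4)&(abs(Y*1e3-y)<4); r.append("%4d"%(np.percentile(Z[m],90)*1e3) if m.sum()>3 else "   .")
    print("%5d "%y," ".join(r))
E
```

```text
-80  -72  -64  -56  -48  -40  -32  -24  -16   -8    0    8   16   24   32   40   48   56   64   72   80
   58     .    .    .   87  101  110  116  121  124  125  126  128  129  129  130  130  130  129  129   11    1
   50     .    .    .   86  102  110  116  121  124  125  126  128  133  132  130  130  133  132  129    .    0
   42   196  155  153  152    .  110  116  120  123  147  156  150  132  143  144  144  144  132    .    .    0
   34   197  155  155  155  155  155  155  155  155  157  163  157  148  144  144  144  144  141    .    .    0
   26   196  155  155  155  155  155  155  155  156  164  164  163  156  144  144  143  144  144    .   11    0
   18   185  150  152  153  155  154  155  154  156  163  164  163  156   99   93  144  144  143    .   12    0
   10     0   12   12   12   92  102  110  115  146  156  157  156  146  115  110  143  144    .    .   12    0
    2     0   12   12   12   91  102  110  115  117  119  144  120  117  114  110  144  144    .   14   12    0
   -6     1   11   12   13   12  100  102  107  112  114  114  114  111  107  143  144  144   15   1
[... 2447 characters left out ...]
 41   41   39   21   15    1
 -190     1   14   21   40   40    .   12   73   86   91   91   90   84   12   40    .    .   21   21   14    1
 -198     1    0   13    .    .    .    0   74   86   90   91   89   84   11   11    .    .   12   13   10    0
 -206     0    1    0    0    0    0    1   74   86   90   91   89   85    0    0    0    0    1    0    1    1
 -214     0    0    0    0    1    0    1    0   86   89   90   90    .    0    1    7    7    5    1    1    1
 -222     1    0    0    0    1    1    1    0    .    .   88    .    .    0    1    7    7    0    0    1    1
 -230     1    1    0    1    1    1    0    1    .    .    .    .    .    1    0    0    0    0    0    0    1
```

The wrist view shows the handle at about (256,170) px, the lever grip at (152,47), the pivot at (259,63) and the hub at (256,245). The cloud puts the handle top at 133 mm and its axis at x ≈ 0.5976, which matches the given sizes. I'll descend and grasp it.

```bash
python3 -m pendant '[1,0,-0.001,-0.04,0,0,0, 1,0,-0.001,-0.08,0,0,0, 1,0,-0.001,-0.12,0,0,0, 1,0,-0.001,-0.15,0,0,0, 1,0,-0.001,-0.175,0,0,0, 1,0,-0.001,-0.19,0,0,0, 1,0,-0.001,-0.197,0,0,0, 1,0,-0.001,-0.197,0,0,0]'
python3 -m pendant '[-1,0,0,0,0,0,0, -1,0,0,0,0,0,0, -1,0,0,0,0,0,0, -1,0,0,0,0,0,0, -1,0,0,0,0,0,0, -1,0,0,0,0,0,0, -1,0,0,0,0,0,0, -1,0,0,0,0,0,0]' 25
```

```text
clock: 3.77
ee_pos: [0.5966, -0.0516, 0.1252]
tcp_rot: [-0.0, 1.0, 0.023, -0.002]
force: [-0.9, 0.3, 0.4]
grip_width: 0.0937
clock: 4.43
ee_pos: [0.5978, -0.0519, 0.1276]
tcp_rot: [0.0, 1.0, 0.023, 0.0]
force: [-0.1, -0.4, 0.8]
grip_width: 0.044
```

```bash
python3 -m pendant '[-1,0,0,0,0,0,0, -1,0,0,0,0,0,0, -1,0,0,0,0,0,0, -1,0,0,0,0,0,0, -1,0,0,0,0,0,0, -1,0,0,0,0,0,0, -1,0,0,0,0,0,0]'
```

```text
clock: 5.02
ee_pos: [0.5979, -0.0519, 0.1275]
tcp_rot: [-0.0, 1.0, 0.023, 0.0]
force: [0.9, -0.9, -0.8]
grip_width: 0.011
```

Gripped at 11 mm, against a 12 mm bar. Pushing +y along the stand axis.

```bash
python3 -m pendant '[-1,-0.0002,0.005,0,0,0,0, -1,-0.0005,0.01,0,0,0,0, -1,-0.0007,0.015,0,0,0,0, -1,-0.0009,0.02,0,0,0,0, -1,-0.0011,0.024,0,0,0,0, -1,-0.0012,0.026,0,0,0,0, -1,-0.0012,0.026,0,0,0,0]'
python3 -m pendant '[-1,0,0.001,0,0,0,0, -1,-0.0001,0.002,0,0,0,0, -1,-0.0001,0.003,0,0,0,0, -1,-0.0001,0.003,0,0,0,0]'
python3 -m pendant '[-1,0,0.001,0,0,0,0, -1,0,0.0015,0,0,0,0, -1,-0.0001,0.002,0,0,0,0, -1,-0.0001,0.002,0,0,0,0]'
```

```text
clock: 5.6
ee_pos: [0.5968, -0.0246, 0.1275]
tcp_rot: [-0.001, 1.0, 0.024, 0.0]
force: [2.7, -0.2, -2.4]
grip_width: 0.0113
clock: 5.93
ee_pos: [0.5967, -0.0228, 0.1275]
tcp_rot: [-0.0, 1.0, 0.023, 0.0]
force: [3.1, -3.1, -2.0]
grip_width: 0.0114
clock: 6.27
ee_pos: [0.5966, -0.022, 0.1275]
tcp_rot: [0.001, 1.0, 0.023, 0.0]
force: [4.1, -4.5, -3.5]
grip_width: 0.0112
```

```bash
python3 -m pendant '[-1,0,0.001,0,0,0,0, -1,-0.0001,0.002,0,0,0,0, -1,-0.0001,0.002,0,0,0,0, -1,-0.0001,0.002,0,0,0,0]'
python3 -m pendant '[-1,0,0.001,0,0,0,0, -1,-0.0001,0.002,0,0,0,0, -1,-0.0001,0.002,0,0,0,0, -1,-0.0001,0.002,0,0,0,0]'
```

```text
clock: 6.6
ee_pos: [0.5966, -0.0214, 0.1275]
tcp_rot: [0.002, 1.0, 0.022, 0.0]
force: [3.3, -6.7, -2.8]
grip_width: 0.0108
clock: 6.93
ee_pos: [0.5966, -0.0204, 0.1275]
tcp_rot: [0.003, 1.0, 0.022, 0.0]
force: [3.4, -9.4, -3.4]
grip_width: 0.0112
```

```bash
python3 -m pendant '[-1,0,0.001,0,0,0,0, -1,-0.0001,0.002,0,0,0,0, -1,-0.0001,0.002,0,0,0,0, -1,-0.0001,0.002,0,0,0,0]'
python3 - <<'E'
from h import *
for n in("wrist","top"):
    im,d=viewer.get_image(n); cv2.imwrite(f"pics/{n}2.png",im[:,:,::-1] if n=="wrist" else cv2.resize(im[150:250,170:330,::-1],None,fx=5,fy=5))
    for t in ("frame_handle","stud","coupling_hub","cam_pivot"):
        r=viewer.place_of(n,t); print(n,t,[(x["p"],x["point"]) for x in r[:2]])
E
```

```text
clock: 7.27
ee_pos: [0.5966, -0.0195, 0.1275]
tcp_rot: [0.004, 1.0, 0.022, 0.0]
force: [4.4, -11.8, -3.9]
grip_width: 0.0112
wrist frame_handle [(0.72, [0.5966, -0.0188, 0.1223])]
wrist stud [(0.77, [0.5925, 0.0253, 0.1398])]
wrist coupling_hub [(0.63, [0.6007, -0.1197, 0.0694]), (0.3, [0.7408, -0.1088, -0.0009])]
wrist cam_pivot [(0.76, [0.5926, 0.0615, 0.1375])]
top frame_handle [(0.57, [0.5971, -0.019, 0.1289]), (0.48, [0.5957, 0.0212, 0.1401])]
top stud [(0.83, [0.5965, 0.0254, 0.1373])]
top coupling_hub [(0.72, [0.5995, -0.1199, 0.0731])]
top cam_pivot [(0.76, [0.5947, 0.0618, 0.1404])]
```

View pics/wrist2.png

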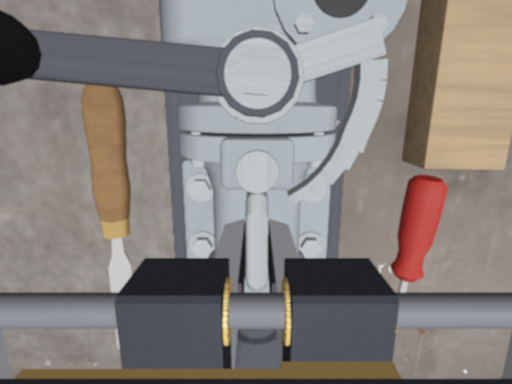

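View pics/top2.png

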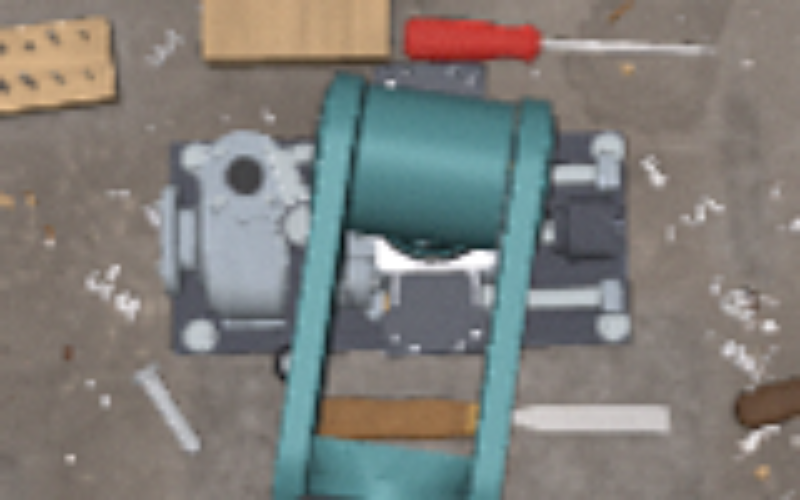

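Stud-to-pivot is now about 36–37 mm in both views, with roughly 9 N on the gasket. Releasing and rising.

```bash
python3 -m pendant '[0.5,0,-0.003,0,0,0,0, 0.5,0,-0.003,0,0,0,0, 0.5,0,-0.003,0,0,0,0, 0.5,0,-0.003,0,0,0,0, 0.5,0,-0.003,0.01,0,0,0, 0.5,0,-0.003,0.04,0,0,0, 0.5,0,-0.003,0.08,0,0,0, 0.5,0,-0.003,0.12,0,0,0]'
python3 - <<'E'
from h import *
im,d=viewer.get_image("wrist"); cv2.imwrite("pics/w3.png",im[:,:,::-1])
for t in ("frame_handle","stud","coupling_hub","cam_pivot","lever_grip"):
    r=viewer.place_of("wrist",t); print(t,[(x["p"],x["point"]) for x in r[:2]])
print(manip.get_obs()["ee_pos"])
E
```

```text
clock: 8.43
ee_pos: [0.595, -0.0171, 0.2484]
tcp_rot: [-0.0, 1.0, 0.023, -0.002]
force: [1.2, -0.3, -0.1]
grip_width: 0.0611
frame_handle [(0.65, [0.5982, -0.0216, 0.1222])]
stud [(0.75, [0.5914, 0.0201, 0.1408]), (0.66, [0.5993, -0.0241, 0.1227])]
coupling_hub [(0.93, [0.6013, -0.1247, 0.0683])]
cam_pivot [(0.88, [0.5937, 0.063, 0.1369]), (0.52, [0.5031, 0.069, 0.1768])]
lever_grip [(0.89, [0.5039, 0.0668, 0.1779])]
[ 0.59538757 -0.01747111  0.246266  ]
```

View pics/w3.png

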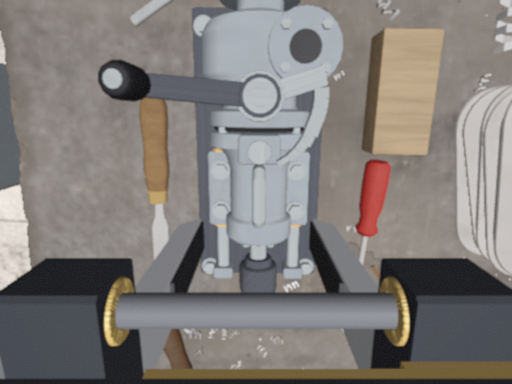

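```bash
python3 - <<'E'
from h import *
im,d,W=cloud("wrist")
m=(d>0)&(W[...,2]>.185)&(W[...,2]<.203)&(abs(W[...,0]-.503)<.03)&(abs(W[...,1]-.065)<.03)
P=W[m]; print(m.sum(),P.min(0),P.max(0),(P.min(0)+P.max(0))/2,P.mean(0))
m=(d>0)&(W[...,2]>.16)&(W[...,2]<.17)&(abs(W[...,0]-.593)<.025)&(abs(W[...,1]-.065)<.025)
P=W[m]; print("pivot",m.sum(),P.min(0),P.max(0),P.mean(0))
E
```

```text
1410 [0.49225594 0.05430843 0.18503232] [0.5153646  0.0788538  0.20149307] [0.50381027 0.06658112 0.19326269] [0.50585409 0.06611645 0.19606851]
pivot 395 [0.58476415 0.05516536 0.16147879] [0.60044088 0.07001147 0.16572597] [0.59266867 0.06260601 0.16371968]
```

```bash
python3 -m pendant '[0.6,-0.025,0.022,0,0,0,0, 0.6,-0.05,0.045,0,0,0,0, 0.6,-0.075,0.067,0,0,0,0, 0.6,-0.093,0.0835,0,0,0,0, 0.6,-0.093,0.0835,0,0,0,0, 0.6,-0.093,0.0835,0,0,0,0]'

```

```text
clock: 9.28
ee_pos: [0.5019, 0.0662, 0.2462]
tcp_rot: [0.0, 1.0, 0.024, -0.001]
force: [0.2, 0.3, 0.1]
grip_width: 0.0753
```

```bash
python3 -m pendant '[0.6,0.0015,0,-0.03,0,0,0, 0.6,0.0015,0,-0.055,0,0,0, 0.6,0.0015,0,-0.066,0,0,0, -1,0.0015,0,-0.066,0,0,0, -1,0.0015,0,-0.066,0,0,0, -1,0.0015,0,-0.066,0,0,0, -1,0.0015,0,-0.066,0,0,0, -1,0.0015,0,-0.066,0,0,0]' 30
python3 -m pendant '[-1,0,0,0,0,0,0, -1,0,0,0,0,0,0, -1,0,0,0,0,0,0, -1,0,0,0,0,0,0, -1,0,0,0,0,0,0, -1,0,0,0,0,0,0]'

```

```text
clock: 9.95
ee_pos: [0.5055, 0.0655, 0.1832]
tcp_rot: [0.0, 1.0, 0.023, 0.002]
force: [0.1, 0.6, -0.2]
grip_width: 0.0451
clock: 10.45
ee_pos: [0.5035, 0.0656, 0.1819]
tcp_rot: [0.0, 1.0, 0.023, -0.001]
force: [-6.0, -0.6, 4.4]
grip_width: 0.0242
```

Gripped the sleeve at 24 mm. Computing the arc shifts.

```bash
python3 - <<'E'
import numpy as np
p=np.array([.5927,.0627]); s=np.array([.5035,.0656]); v=s-p
for a in np.arange(.1,1.6,.1):
    R=np.array([[np.cos(a),np.sin(a)],[-np.sin(a),np.cos(a)]]); print(round(a,2),np.round(R@v+p-s,4))
E
```

```text
0.1 [0.0007 0.0089]
0.2 [0.0024 0.0177]
0.3 [0.0048 0.0262]
0.4 [0.0082 0.0345]
0.5 [0.0123 0.0424]
0.6 [0.0172 0.0499]
0.7 [0.0228 0.0568]
0.8 [0.0291 0.0631]
0.9 [0.036  0.0688]
1.0 [0.0434 0.0737]
1.1 [0.0513 0.0779]
1.2 [0.0596 0.0813]
1.3 [0.0681 0.0838]
1.4 [0.0769 0.0855]
1.5 [0.0858 0.0863]
```

```bash
python3 -m pendant '[-1,0.0003,0.0045,0,0,0,0, -1,0.0007,0.0089,0,0,0,0, -1,0.0015,0.0133,0,0,0,0, -1,0.0024,0.0177,0,0,0,0, -1,0.0035,0.022,0,0,0,0, -1,0.0048,0.0262,0,0,0,0, -1,0.0065,0.0304,0,0,0,0, -1,0.0082,0.0345,0,0,0,0]'
python3 - <<'E'
from h import *
o=manip.get_obs();print(o["ee_pos"],o["force"],o["ft_torque"])
im,d=viewer.get_image("wrist"); cv2.imwrite("pics/w4.png",im[:,:,::-1])
for t in ("stud","cam_pivot","frame_handle"):
    r=viewer.place_of("wrist",t); print(t,[(x["p"],x["point"]) for x in r[:2]])
E
```

```text
clock: 11.12
ee_pos: [0.5124, 0.1009, 0.1819]
tcp_rot: [-0.0, 1.0, 0.023, -0.0]
force: [-4.4, 1.0, 4.0]
grip_width: 0.0241
[0.51239544 0.10091355 0.18191982] [-4.41815298  0.96565103  3.98444626] [ 0.07977161  0.97012545 -0.04630439]
stud []
cam_pivot []
frame_handle []
```

View pics/w4.png

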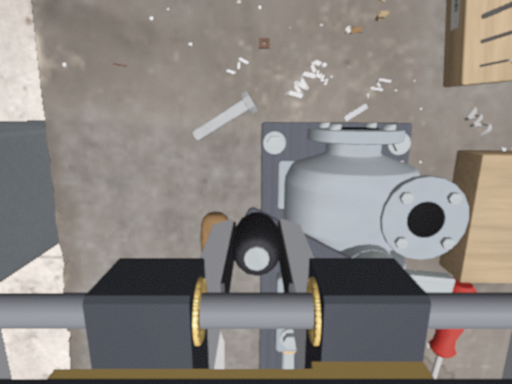

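The lever follows, with the grip held in the jaws at about (257,245). Continuing the arc.

```bash
python3 -m pendant '[-1,0.002,0.004,0,0,0,0, -1,0.0041,0.0079,0,0,0,0, -1,0.0065,0.0117,0,0,0,0, -1,0.009,0.0154,0,0,0,0, -1,0.0117,0.0189,0,0,0,0, -1,0.0146,0.0223,0,0,0,0, -1,0.0177,0.0255,0,0,0,0, -1,0.0209,0.0286,0,0,0,0]'
python3 -m pendant '[-1,0.0034,0.0029,0,0,0,0, -1,0.0069,0.0057,0,0,0,0, -1,0.0106,0.0082,0,0,0,0, -1,0.0143,0.0106,0,0,0,0, -1,0.0182,0.0128,0,0,0,0, -1,0.0222,0.0148,0,0,0,0, -1,0.0263,0.0166,0,0,0,0, -1,0.0305,0.0182,0,0,0,0]'
```

```text
clock: 11.98
ee_pos: [0.5328, 0.1282, 0.1818]
tcp_rot: [0.001, 1.0, 0.023, -0.001]
force: [-9.2, -2.4, 6.3]
grip_width: 0.0241
clock: 12.65
ee_pos: [0.563, 0.1463, 0.1818]
tcp_rot: [0.001, 1.0, 0.023, -0.002]
force: [-8.1, -0.8, 7.3]
grip_width: 0.0237
```

```bash
python3 -m pendant '[-1,0.0042,0.0014,0,0,0,0, -1,0.0085,0.0025,0,0,0,0, -1,0.0129,0.0034,0,0,0,0, -1,0.0173,0.0042,0,0,0,0, -1,0.0217,0.0047,0,0,0,0, -1,0.0262,0.005,0,0,0,0, -1,0.0262,0.005,0,0,0,0]'

```

```text
clock: 13.23
ee_pos: [0.59, 0.1516, 0.1819]
tcp_rot: [0.0, 1.0, 0.023, -0.001]
force: [-7.0, -0.5, 5.4]
grip_width: 0.024
```

```bash
python3 -m pendant '[-1,0.001,0,0,0,0,0, -1,0.002,0,0,0,0,0, -1,0.003,0,0,0,0,0, -1,0.003,0,0,0,0,0]'
python3 -m pendant '[-1,0.001,0,0,0,0,0, -1,0.002,0,0,0,0,0, -1,0.002,0,0,0,0,0]'

```

```text
clock: 13.57
ee_pos: [0.5904, 0.1516, 0.1818]
tcp_rot: [0.001, 1.0, 0.023, -0.004]
force: [-13.2, -0.1, 8.6]
grip_width: 0.0237
clock: 13.82
ee_pos: [0.5906, 0.1517, 0.1818]
tcp_rot: [0.001, 1.0, 0.023, -0.006]
force: [-17.7, -1.0, 10.0]
grip_width: 0.0241
```

It has hit the stop: there was no further motion while the force rose. Relaxing, releasing and rising.

```bash
python3 -m pendant '[-1,-0.003,0,0,0,0,0, -1,-0.004,0,0,0,0,0, 0.5,-0.004,0,0,0,0,0, 0.5,-0.004,0,0,0,0,0, 0.5,-0.004,0,0,0,0,0, 0.5,-0.004,0,0,0,0,0, 0.5,-0.004,0,0.02,0,0,0, 0.5,-0.004,0,0.05,0,0,0]'
python3 -m pendant '[0.2,0,-0.02,0.04,0,0,0, 0.2,0,-0.06,0.06,0,0,0, 0.2,0.003,-0.1,0.06,0,0,0, 0.2,0.005,-0.14,0.06,0,0,0, 0.2,0.007,-0.18,0.06,0,0,0, 0.2,0.007,-0.18,0.06,0,0,0, 0.2,0.007,-0.18,0.06,0,0,0]'
python3 - <<'E'
from h import *
o=manip.get_obs();print(o["clock"],o["ee_pos"],o["force"],o["grip_width"])
im,d,W=cloud("wrist"); cv2.imwrite("pics/w5.png",im[:,:,::-1])
for t in ("stud","cam_pivot","frame_handle","lever_grip","coupling_hub"):
    r=viewer.place_of("wrist",t); print(t,[(x["p"],x["point"]) for x in r[:2]])
m=(d>0)&(W[...,2]>.06)&(W[...,2]<.1)&(abs(W[...,0]-.601)<.035)&(abs(W[...,1]+.125)<.025)
P=W[m]; print("hub",m.sum(),np.percentile(P,2,axis=0),np.percentile(P,98,axis=0))
np.save("w5.npy",np.dstack([W,d]))
E
```

```text
clock: 14.48
ee_pos: [0.59, 0.1514, 0.227]
tcp_rot: [0.001, 1.0, 0.023, -0.004]
force: [1.4, 1.0, 0.5]
grip_width: 0.0602
clock: 15.07
ee_pos: [0.5988, -0.0306, 0.2908]
tcp_rot: [-0.0, 1.0, 0.021, -0.0]
force: [0.0, -0.2, -0.8]
grip_width: 0.0566
15.0667 [ 0.59876168 -0.03058037  0.29078683] [ 0.03078747 -0.21269105 -0.84056785] 0.056554370973599964
stud [(0.95, [0.5947, 0.0255, 0.1391]), (0.67, [0.739, -0.1076, -0.0049])]
cam_pivot [(0.63, [0.5932, 0.0612, 0.1365]), (0.25, [0.4735, -0.0633, -0.0007])]
frame_handle [(0.67, [0.5965, -0.0181, 0.1213])]
lever_grip []
coupling_hub [(0.65, [0.5991, -0.1204, 0.0675])]
hub 1092 [ 0.58060795 -0.14291972  0.07102571] [ 0.61896313 -0.10051677  0.09136637]
```

View pics/w5.png

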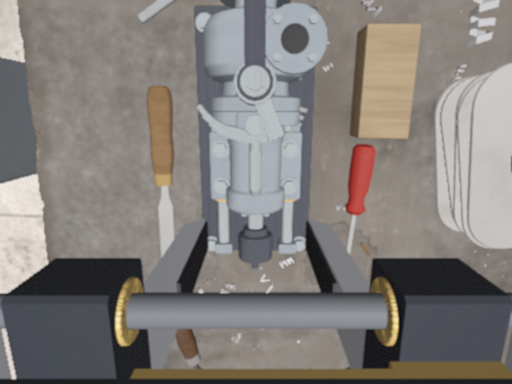

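The wrist view shows the lever pointing over the casing and the hook wrapped around the stud at (256,128), which is 36 mm from the pivot. The hub is at (256,245) px, x ≈ 0.600, y ≈ −0.1205. Going over it now, then down.

```bash
python3 -m pendant '[0.2,0,-0.03,0,0,0,0, 0.2,0.001,-0.06,0,0,0,0, 0.2,0.001,-0.085,-0.02,0,0,0, 0.2,0.001,-0.09,-0.05,0,0,0, 0.2,0.001,-0.09,-0.08,0,0,0, 0.2,0.001,-0.09,-0.11,0,0,0, 0.2,0.001,-0.09,-0.11,0,0,0, 0.2,0.001,-0.09,-0.11,0,0,0]'
python3 - <<'E'
from h import *
o=manip.get_obs();print(o["clock"],o["ee_pos"],o["tcp_rot"],o["grip_width"])
im,d,W=cloud("wrist"); cv2.imwrite("pics/w6.png",im[:,:,::-1])
E
```

```text
clock: 16.03
ee_pos: [0.5984, -0.1168, 0.1796]
tcp_rot: [-0.001, 1.0, 0.024, -0.002]
force: [-0.3, -0.1, 0.5]
grip_width: 0.0564
16.0333 [ 0.59839423 -0.11683333  0.17963255] [-7.42542232e-04  9.99717032e-01  2.36760521e-02 -2.17928550e-03] 0.05638376589095645
```

View pics/w6.png

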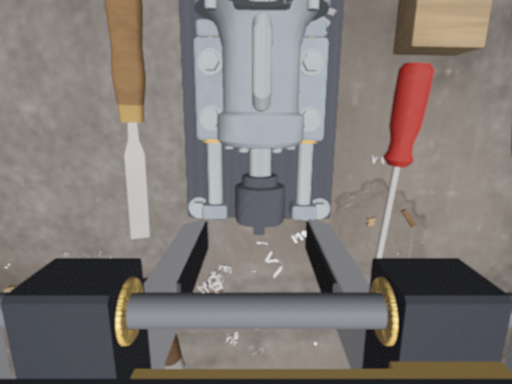

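```bash
python3 -m pendant '[0.2,0.0015,-0.002,-0.03,0,0,0, 0.2,0.0015,-0.002,-0.06,0,0,0, 0.2,0.0015,-0.002,-0.08,0,0,0, 0.2,0.0015,-0.002,-0.095,0,0,0, 0.2,0.0015,-0.002,-0.105,0,0,0, 0.2,0.0015,-0.002,-0.108,0,0,0, 0.2,0.0015,-0.002,-0.108,0,0,0]'
python3 -m pendant '[-1,0,0,0,0,0,0, -1,0,0,0,0,0,0, -1,0,0,0,0,0,0, -1,0,0,0,0,0,0, -1,0,0,0,0,0,0]' 30

```

```text
clock: 16.67
ee_pos: [0.6019, -0.12, 0.0749]
tcp_rot: [0.0, 1.0, 0.023, 0.001]
force: [0.0, -0.3, -0.6]
grip_width: 0.0567
clock: 17.08
ee_pos: [0.6008, -0.1205, 0.0755]
tcp_rot: [0.0, 1.0, 0.023, 0.0]
force: [-3.4, 0.4, 6.1]
grip_width: 0.0413
```

Gripped at 41 mm. Pulling out in steps.

```bash
python3 -m pendant '[-1,0,-0.002,0,0,0,0, -1,0.0002,-0.004,0,0,0,0, -1,0.0003,-0.006,0,0,0,0, -1,0.0004,-0.008,0,0,0,0, -1,0.0004,-0.008,0,0,0,0]'
python3 -m pendant '[-1,0,-0.001,0,0,0,0, -1,0.0001,-0.002,0,0,0,0, -1,0.0001,-0.003,0,0,0,0, -1,0.0001,-0.003,0,0,0,0]'
python3 -m pendant '[-1,0,-0.001,0,0,0,0, -1,0.0001,-0.002,0,0,0,0, -1,0.0001,-0.002,0,0,0,0]'

```

```text
clock: 17.5
ee_pos: [0.601, -0.1275, 0.0755]
tcp_rot: [-0.001, 1.0, 0.023, 0.0]
force: [-4.9, 1.7, 6.7]
grip_width: 0.0415
clock: 17.83
ee_pos: [0.601, -0.1277, 0.0754]
tcp_rot: [-0.003, 1.0, 0.023, -0.0]
force: [-4.9, 8.4, 8.0]
grip_width: 0.0412
clock: 18.08
ee_pos: [0.6011, -0.1278, 0.0754]
tcp_rot: [-0.005, 1.0, 0.024, -0.0]
force: [-5.4, 12.4, 8.6]
grip_width: 0.0411
```

The hub stopped after 7.3 mm, and the force then rose to 12 N with no further motion, so it's at the out stop (the shaft evidently started partly out). Next I'll confirm with one more nudge, then push in.

```bash
python3 -m pendant '[-1,0,-0.001,0,0,0,0, -1,0,-0.002,0,0,0,0, -1,0,-0.002,0,0,0,0]'
python3 - <<'E'
from h import *
im,d=viewer.get_image("top"); cv2.imwrite("pics/top7.png",cv2.resize(im[150:250,170:330,::-1],None,fx=5,fy=5))
im,d=viewer.get_image("wrist"); cv2.imwrite("pics/w7.png",im[:,:,::-1])
E
```

```text
clock: 18.33
ee_pos: [0.6011, -0.128, 0.0754]
tcp_rot: [-0.007, 1.0, 0.024, -0.0]
force: [-5.5, 15.4, 9.1]
grip_width: 0.0414
```

View pics/w7.png

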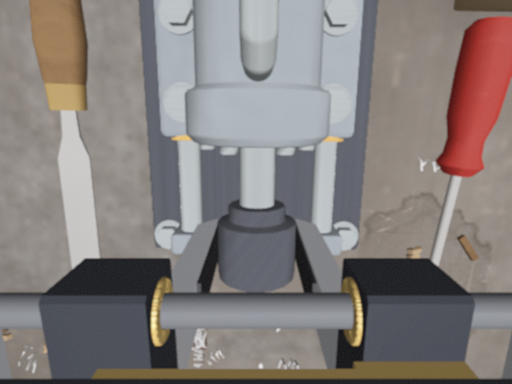

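The hub is held between the jaws at about (257,245) and isn't slipping. Pushing in.

```bash
python3 -m pendant '[-1,-0.0002,0.004,0,0,0,0, -1,-0.0003,0.007,0,0,0,0, -1,-0.0004,0.01,0,0,0,0, -1,-0.0005,0.012,0,0,0,0, -1,-0.0006,0.014,0,0,0,0, -1,-0.0007,0.016,0,0,0,0, -1,-0.0007,0.016,0,0,0,0]'
python3 -m pendant '[-1,0,0.001,0,0,0,0, -1,-0.0001,0.002,0,0,0,0, -1,-0.0001,0.003,0,0,0,0, -1,-0.0001,0.003,0,0,0,0]'

```

```text
clock: 19.02
ee_pos: [0.6007, -0.12, 0.0755]
tcp_rot: [0.001, 1.0, 0.023, 0.0]
force: [-3.6, -1.9, 5.4]
grip_width: 0.0416
clock: 19.35
ee_pos: [0.6006, -0.1174, 0.0755]
tcp_rot: [0.001, 1.0, 0.023, 0.0]
force: [-3.3, -2.2, 5.7]
grip_width: 0.0415
```

```bash
python3 -m pendant '[-1,0,0.001,0,0,0,0, -1,-0.0001,0.002,0,0,0,0, -1,-0.0001,0.003,0,0,0,0, -1,-0.0001,0.003,0,0,0,0]'
python3 -m pendant '[-1,0,0.001,0,0,0,0, -1,-0.0001,0.002,0,0,0,0, -1,-0.0001,0.003,0,0,0,0, -1,-0.0001,0.003,0,0,0,0]'

```

```text
clock: 19.68
ee_pos: [0.6006, -0.1173, 0.0755]
tcp_rot: [0.004, 1.0, 0.022, 0.0]
force: [-2.6, -7.6, 3.9]
grip_width: 0.0413
clock: 20.02
ee_pos: [0.6006, -0.1171, 0.0756]
tcp_rot: [0.007, 1.0, 0.022, 0.001]
force: [-3.0, -14.4, 3.4]
grip_width: 0.0415
```

Travel between stops is 10–10.6 mm (expected 10), and both stops are firm. Relaxing, opening and lifting clear.

```bash
python3 -m pendant '[-1,0,-0.003,0,0,0,0, -1,0,-0.005,0,0,0,0, -1,0,-0.005,0,0,0,0]'
python3 -m pendant '[0.3,0,0,0,0,0,0, 0.3,0,0,0,0,0,0, 0.3,0,0,0,0,0,0, 0.3,0,0,0,0,0,0, 0.3,0,0,0.02,0,0,0, 0.3,0,0,0.06,0,0,0, 0.3,0,0,0.1,0,0,0, 0.3,0,0,0.14,0,0,0]'
python3 -m pendant '[0.3,-0.02,0.03,0.04,0,0,0, 0.3,-0.03,0.06,0.08,0,0,0, 0.3,-0.04,0.09,0.08,0,0,0, 0.3,-0.04,0.09,0.08,0,0,0, 0.3,-0.04,0.09,0.08,0,0,0]'
python3 - <<'E'
from h import *
o=manip.get_obs();print(o["clock"],o["ee_pos"],o["force"],o["grip_width"])
for n in("wrist","top"):
    im,d=viewer.get_image(n); cv2.imwrite(f"pics/{n}8.png",im[:,:,::-1] if n=="wrist" else cv2.resize(im[150:250,170:330,::-1],None,fx=5,fy=5))
    for t in ("stud","cam_pivot","frame_handle","lever_grip","coupling_hub","chisel","screwdriver","wood_block","hex_bolt"):
        r=viewer.place_of(n,t); print(n,t,[(x["p"],x["point"]) for x in r[:1]])
E
```

```text
clock: 20.27
ee_pos: [0.6006, -0.1173, 0.0755]
tcp_rot: [0.002, 1.0, 0.022, 0.001]
force: [-3.5, -4.5, 5.2]
grip_width: 0.0412
clock: 20.93
ee_pos: [0.6, -0.1144, 0.2141]
tcp_rot: [-0.001, 1.0, 0.023, -0.001]
force: [0.9, -0.3, 0.2]
grip_width: 0.061
clock: 21.35
ee_pos: [0.5607, -0.0229, 0.296]
tcp_rot: [0.0, 1.0, 0.025, 0.002]
force: [1.1, -0.4, 0.4]
grip_width: 0.0606
21.35 [ 0.56066321 -0.022857    0.29600689] [ 1.12937522 -0.40367838  0.38296376] 0.0606216413631011
wrist stud [(0.74, [0.5922, 0.0259, 0.1357])]
wrist cam_pivot [(0.97, [0.592, 0.0626, 0.1377])]
wrist frame_handle [(0.66, [0.5958, -0.0194, 0.1221])]
wrist lever_grip []
wrist coupling_hub [(0.77, [0.6003, -0.1184, 0.0691])]
wrist chisel [(0.56, [0.4697, -0.059, -0.0018])]
wrist screwdriver [(0.74, [0.4756, 0.1639, 0.0005])]
wrist wood_block [(0.58, [0.7523, 0.0792, -0.0012])]
wrist hex_bolt [(0.63, [0.4768, 0.1642, 0.003])]
top stud []
top cam_pivot [(0.82, [0.5925, 0.0633, 0.1372])]
top frame_handle []
top lever_grip [(0.62, [0.7549, 0.0779, 0.0024])]
top coupling_hub [(0.57, [0.6017, -0.1158, 0.0739])]
top chisel [(0.84, [0.471, -0.0604, 0.0006])]
top screwdriver [(0.65, [0.7377, -0.1037, -0.0031])]
top wood_block [(0.88, [0.7517, 0.0806, 0.0028])]
top hex_bolt [(0.55, [0.4806, 0.1625, -0.0005])]
```

View pics/wrist8.png

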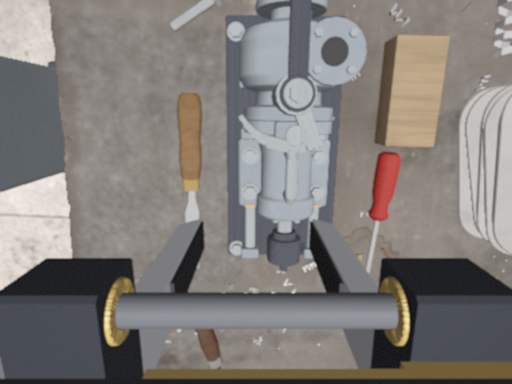

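View pics/top8.png

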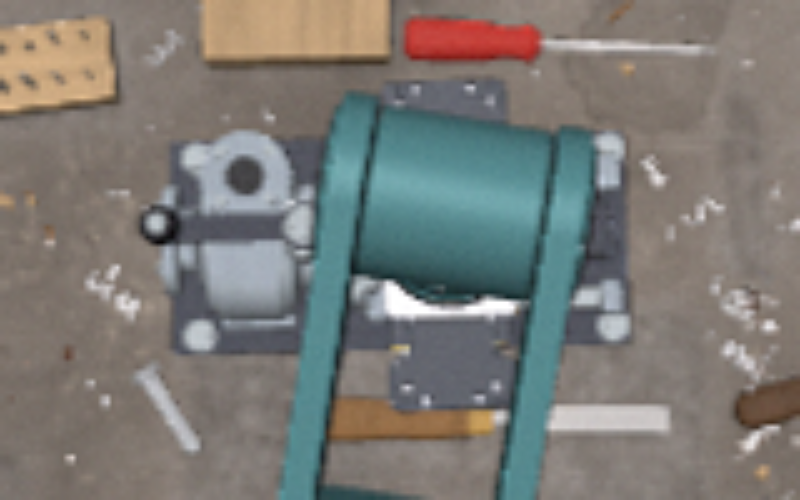

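```bash
python3 - <<'E'
from h import *
print(manip.get_obs()["force"]); print(ticket.job_done())
E
```

```text
[-0.237227   -0.6626369  -0.29847831]
the job is handed in; nothing more can be done
None
```

The pump is closed and locked, the shaft's end float has been checked, and the hub is left pushed fully in. I handed the job in at about 22 s, with the gripper clear of everything.

- **Bearing frame:** I slid it about 32 mm by its handle onto the gasket, with roughly 9 N on the gasket. After I let go it settled at about a 4 mm gap, as the gasket was expected to do. That is close enough for the hook to catch.
- **Cam lever:** I swung it by the grip until it would not move further while the force rose to about 18 N, so it is at its stop. The last pictures show the hook round the stud, the stud about 37 mm from the pivot (the tight value), and the lever lying over the casing.
- **Shaft:** I pulled the hub out to a firm stop at 15 N, then pushed it in to a firm stop at 14 N. Travel between the stops measured 10 to 10.6 mm, against the expected 10 mm. The first pull moved only 7.3 mm, so the shaft had started partly out.
- **Other items:** The chisel, screwdriver, wood block and hex bolt look undisturbed in the last pictures. I did not check the file or the angle bracket again, but the arm did not work near either of them.

**Disagreements in the last checks:**
- The finder gave false hits or none for the lever grip in the final views. The lever angle therefore rests on the stop force and the pictures.
- I eased the lever's pull by 4 mm while still gripping it, so it may have moved back by up to about 0.3 mm at the grip.

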